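Take the depth of a cake tin with a sliding-bar gauge

TASK

I want to cut a paper lining for the deeper of the two cake tins. First take out the lemon that was left in it and set it on the chopping board; then lift the depth gauge out of the blue mug, stand its rod in that tin and push it down until it bottoms out, so that the crossbar is slid up by the rim and marks the depth, and hang the gauge back in the mug by its crossbar, upright and with the mark unchanged. Leave the other tin, the pepper mill, the spice jar and the lime where they are.

Things in the scene. Friction and masses are not known exactly. Their poses are not given: they have to be found in the camera images.
- deep_tin: the deeper of two plain round aluminium cake tins, open at the top, loose, 0.25 to 0.4 kg: 170 mm across the rolled rim, 70 mm high, wall 3 mm (inside diameter 160 mm), base 3 mm, so 67 mm deep inside from rim to floor; origin at the centre of its underside, z up. The two tins change places; the lemon is always in the deep one
- shallow_tin: the shallower tin, same diameter, 40 mm high; origin at the centre of its underside; not to be moved
- lemon: yellow lemon, 71 mm long (its x axis), 53 mm across (y) and 51 mm high, 70 to 110 g; lies loose on the floor of the deep tin, near the middle; origin at its underside, below its middle
- board: fixed wooden chopping board lying on the worktop to the left, 245 mm (its x axis) by 380 mm (its y axis), 18 mm thick; origin at the centre of its underside. (Pendant lamps hang over the worktop about 0.8 m up, one of them behind the tins, one over the board: keep the forearm low)
- lime: green lime about 55 x 47 x 48 mm that lies on the far end of the chopping board; origin at its underside; not to be moved
- mug: blue mug, loose, 0.3 kg, 91 mm high, 84 mm across outside, about 65 mm inside, 84 mm deep; the gauge hangs in it. Origin on its underside, 15.5 mm off the axis of the round body toward the handle; the handle points to its -y axis and its top is at 84 mm
- mug_mouth (a point): centre of the mug's mouth, at the height of the rim (91 mm above the mug's underside); axes as the mug
- gauge: the depth gauge's crossbar: flat aluminium bar 195 mm long (its x axis), 24 mm wide (y), 10 mm thick, with a round boss 24 mm across reaching 22.5 mm above its underside; origin at the centre of its underside, z up. A 10 mm steel rod passes upright through its middle. At first the bar lies across the mug's rim, the rod hanging inside. Bar 90 g, rod with handle 90 g
- rod (a joint): how far the rod's tip stands out below the underside of the crossbar, in m, 0 to 0.075: this is the depth that the gauge shows. The bar slides stiffly on the rod (about 3 N) and stays where it was pushed; it does not turn on the rod. 0.03 to 0.05 at the start
- rod_tip (a point): the flat lower end of the rod
- rod_grip (a point): middle of the gauge's wooden handle, 128 mm above the rod's tip; the handle is 22 x 22 mm square (sides along the crossbar's x and y), 52 mm long, from 102 to 154 mm above the tip; a ferrule 18 mm across reaches down to 93 mm. Gripped from above
- pepper_mill: wooden pepper mill, loose, 58 mm across, 170 mm high, standing 5 to 15 mm beside the rim of the deep tin, where it gets in the way of the crossbar; origin at the centre of its underside; not to be moved
- spice_jar: spice jar, loose, 45 mm across, 109 mm high, standing close beside the mug on the side away from the ends of the crossbar; origin at the centre of its underside; not to be moved
Mind the look-alikes: they are no part of the job. Of the things like the lemon, leave any that is purple; of the rest the larger one is meant.

How it is judged:
By the outcome, as a careful person would: the job done as asked, in the order asked, and still so for the second after the job is handed in, with the robot touching nothing.
It also fails if it takes over 67 s, if anything falls off the work surface, if the arm or the gripper's body presses on something with over 40 N, if the wrist force passes 120 N, or if a joint passes its speed limit or range.

ROBOT

A 6-joint arm with a two-finger parallel gripper is mounted at the origin on a cart in front of the work surface, level with it; the furniture and walls round the work are solid. World frame = base frame: x ahead of the robot, y to its left, z up, the work surface at z = 0. Lengths are in m, angles in rad, forces in N, time in s.
With the tool pointing down it reaches from about 0.3 to 0.775 m from the base axis. Payload 14.6 kg.
Tool frame: the origin (TCP) lies at the very end of the fingers, on their centre line; the grasp point (between the pads) lies 19 mm behind it; z points along the fingers, y is the line along which they close (so a half turn about z gives the same grasp; the last joint's range is limited). The gripper opens to 85 mm and grips with 20 to 120 N. Pads are 22 mm wide; open, the fingers measure 114 mm over their backs; the gripper's body (76 mm by 85 mm) begins 54 mm behind the grasp point. The pads swing forward as they close: fully open they stand 13 mm farther back than shut.
Start: joints at [-1.328, 0.3, 1.521, -0, 1.321, -0.067], TCP at [0.168, -0.524, 0.231] pointing down, gripper open.
Joint ranges: [-3.03, 3.03], [-0.79, 2.21], [0.23, 2.52], [-1.04, 4.18], [0, 3.07], [-2.55, 2.55]. Speed limits (rad/s): [2.22, 2.22, 2.57, 3.14, 3.14, 3.14].

INTERFACE

Orientations are given as a unit quaternion [w, x, y, z].
In Python, from station import arm, optics, workorder, models gives the robot as it stands. The module is installed in compiled form; this text tells all that it offers.
- The arm moves only by the tool jog_arm, never from a script. Its argument "motion" is a list of rows, each a list of 3 entries, a list of its own where there are three numbers: the turn, a rotation vector about the tool's x, y, z in degrees, then the shift along the tool's x, y, z in mm, then the opening, from -1 (shut) to 1 (fully open). A call has 1 to 12 rows; each row shifts and turns the commanded pose from where the row before left it, along the tool's axes as they then stand; what a row does not reach is not made up. A row lasts 1/8 s, in which the tool goes at most 62.5 mm and 10.7 degrees, less where a joint would pass 70% of its speed; a pose out of reach is approached as far as the arm can. A call is refused whole if a number of a shift passes 62.5 or a number of a turn 10.7, either way. A call with a gripper value outside its range is refused whole. The fingers move at their own pace and stop on an object; the grip force is fixed at half the most. Time passes only in rows, so rows that do not move let the fingers close. It gives the time, the measured TCP pose, the force, the opening and the grip force at its end, in the units of the state.
- arm.sense(): the state, without advancing time (a new reading comes with each control period).
- optics.capture(name): name is "scene" or "side" or "wrist"; returns a dict with "pixels" (420x560x3 uint8, red, green, blue), "z_map" (420x560 float32, m along the optical axis (not along the pixel's ray), 0 where there is no reading), "fx", "fy", "cx", "cy" (pixels), "cam_to_world" (4x4, takes a point from camera to world coordinates); the wrist camera has in their place "tool_from_camera" (4x4, takes a point from camera to tool coordinates, whose origin is the TCP and whose axes are the flange's). Camera axes: x right, y down, z forward; pixel columns grow to the right and rows downward; lengths in m; the calibration is good to about 2 mm. A picture is of the moment at which its call begins: read the wrist's pose just before it.
- workorder.sign_off(): hands the job in; it is judged then, once.
Trained networks look in the newest picture that a camera, given by its name, has taken for a name from the list of things; names that differ only in an ending like _2 or _b are one class to them, and where a whole thing is asked for, a point or a joint stands for the part that bears it (a point fixed in the world has none). Each returns a list of dicts, best first, with "score" (0 to 1); they miss things now and then, are a little off and sometimes report something else, mostly with a low value. They report only what shows in the picture. A call takes as long as a camera call. They do not tell look-alikes from the thing itself.
- models.boxes_of(camera, name): "point" ([row, column] in pixels, amid what is visible of it).
- models.cut_out(camera, name): "mask" (420x560 bool, what is visible of it) and "point" ([row, column] in pixels, amid what is visible of it).
- models.place_of(camera, name): "point" ([row, column] in pixels: a listed point, or the origin of a listed thing).
The state is a dict: "time_s": time; "joint_pos": joint angles; "qd": joint speeds; "effort": joint torques, N m; "tcp_pos": TCP position; "tcp_rot": TCP orientation; "force": force on the tool from outside, world axes, zero at the start; "ft_torque": the same for the moment, N m; "finger_gap": finger opening in m; "gripper_force": force on a finger pad.
Only numpy, scipy, OpenCV 4.12 (cv2) and the standard library are available. Lean on these libraries where they do the work, as an engineer would, in place of code of your own. Each camera call takes 0.05 s, during which the arm holds its last target. There are 200 camera calls.

## Working session

There is one attempt and no reset: what is moved stays moved. The work goes in short steps, Python scripts to look and compute and a tool call to move; the robot and the scene stay as the last step left them, time stands still between calls to the robot, and variables do not carry over. Pictures are saved under pics/ and viewed, at most 10 in all, crops included, and the job is handed in when it is done.

Besides the shell and the picture viewer there is one more tool, called after "Request:" as name(argument=value, ...), one argument or row to a line, values as JSON. jog_arm: Moves the arm, as the interface text tells. Its arguments: {"type":"object","properties":{"motion":{"type":"array","items":{"type":"array"}}},"required":["motion"]}

```bash
mkdir -p pics; cat > h.py <<'E'
from station import arm, optics, workorder, models
import numpy as np, cv2
from scipy.spatial.transform import Rotation as R
def cap(n):
    s=arm.sense(); c=optics.capture(n)
    if 'cam_to_world' in c: T=np.array(c['cam_to_world'])
    else:
        q=s['tcp_rot']; W=np.eye(4); W[:3,:3]=R.from_quat([q[1],q[2],q[3],q[0]]).as_matrix(); W[:3,3]=s['tcp_pos']; T=W@np.array(c['tool_from_camera'])
    z=c['z_map']; v,u=np.mgrid[:420,:560]
    P=np.stack([(u-c['cx'])/c['fx']*z,(v-c['cy'])/c['fy']*z,z],-1)@T[:3,:3].T+T[:3,3]
    P[z==0]=np.nan
    c['P']=P; c['T']=T; return c
def save(c,f): cv2.imwrite('pics/'+f,c['pixels'][:,:,::-1])
def ray(c,p,zw):
    d=c['T'][:3,:3]@np.array([(p[1]-c['cx'])/c['fx'],(p[0]-c['cy'])/c['fy'],1]); o=c['T'][:3,3]
    return o+d*(zw-o[2])/d[2]
E
python3 - <<'E'
from h import *
np.set_printoptions(precision=4,suppress=True)
print(arm.sense())
for n in ['scene','side']:
    c=cap(n); save(c,n+'0.png'); print(n,c['T'][:3,3],c['fx'])
    for t in ['deep_tin','shallow_tin','lemon','lime','mug','gauge','board','pepper_mill','spice_jar']:
        for m in models.cut_out(n,t)[:4]:
            if m['score']<.2: continue
            Q=c['P'][m['mask']]; Q=Q[~np.isnan(Q[:,0])]
            print(t,round(m['score'],2),np.array(m['point']).round(),len(Q),np.percentile(Q,[1,50,99],axis=0).round(3).tolist() if len(Q) else '')
    for t in ['mug_mouth','rod_grip','rod_tip','gauge','lemon']:
        print(t,[(round(m['score'],2),np.round(m['point'])) for m in models.place_of(n,t)[:3]])
E
```

```text
{'time_s': 0.0, 'joint_pos': array([-1.3276,  0.3005,  1.5216,  0.    ,  1.3207, -0.0666]), 'qd': array([ 0.    ,  0.0006,  0.0005, -0.001 ,  0.0007,  0.0022]), 'effort': array([ -0.0011, -54.3501, -36.1794,  -0.0001,   0.004 ,   0.    ]), 'tcp_pos': array([ 0.1676, -0.5236,  0.2307]), 'tcp_rot': array([-0.0006,  0.988 ,  0.1543, -0.0001]), 'force': array([-0.1299,  0.0212, -0.4431]), 'ft_torque': array([-0.0252,  0.0135, -0.0063]), 'gripper_force': 0.0, 'finger_gap': 0.08502927497605277}
scene [-0.2188  0.593   0.8697] 383.8634875084904
deep_tin 0.79 [192. 336.] 255 [[0.215, -0.429, -0.001], [0.614, -0.379, 0.043], [0.65, 0.067, 0.418]]
shallow_tin 0.84 [235. 304.] 1542 [[0.438, -0.213, -0.001], [0.529, -0.139, 0.006], [0.602, -0.049, 0.041]]
lemon 0.68 [178. 325.] 128 [[0.703, -0.466, 0.012], [0.719, -0.435, 0.036], [0.746, -0.419, 0.053]]
lime 0.6 [296. 159.] 231 [[0.562, 0.366, 0.033], [0.574, 0.389, 0.055], [0.596, 0.408, 0.067]]
mug 0.96 [268. 240.] 812 [[0.505, 0.064, -0.002], [0.521, 0.15, 0.049], [0.588, 0.184, 0.091]]
gauge 0.75 [248. 235.] 697 [[0.53, 0.021, -0.002], [0.54
[... 1217 characters left out ...]
, 0.384, 0.197]]
board 0.76 [198. 234.] 2217 [[0.262, 0.221, 0.002], [0.4, 0.319, 0.019], [0.632, 0.468, 0.024]]
pepper_mill 0.93 [307. 299.] 1476 [[0.438, -0.535, 0.003], [0.458, -0.524, 0.076], [0.487, -0.5, 0.165]]
spice_jar 0.97 [202. 302.] 491 [[0.599, 0.093, -0.001], [0.617, 0.105, 0.057], [0.702, 0.444, 0.112]]
spice_jar 0.26 [308. 298.] 1463 [[0.438, -0.535, 0.005], [0.458, -0.524, 0.078], [0.488, -0.502, 0.167]]
mug_mouth [(0.66, array([197., 280.]))]
rod_grip [(0.53, array([172., 282.]))]
rod_tip []
gauge [(0.71, array([196., 283.])), (0.64, array([202., 244.])), (0.54, array([305., 320.]))]
lemon [(0.73, array([310., 401.])), (0.7, array([304., 321.])), (0.7, array([310., 245.]))]
```

View pics/scene0.png

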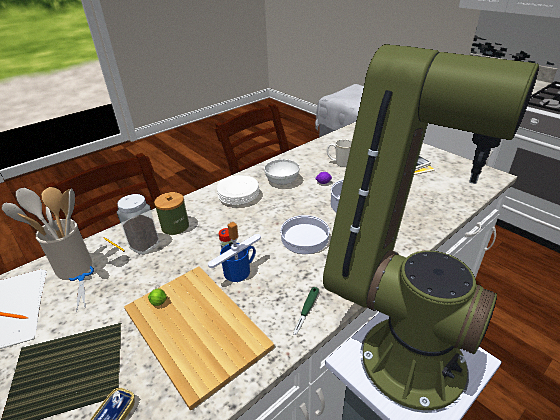

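View pics/side0.png

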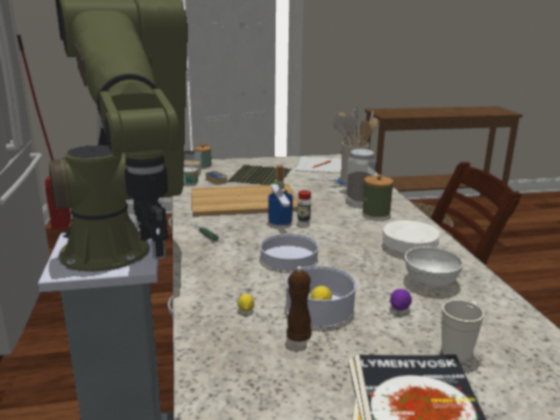

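The scene picture shows the mug and gauge at about (255,235), the board with the lime in front of it, and the shallow tin at (235,304). The arm hides the deep tin. The side picture shows the deep tin with the lemon in it at (294,322), the mill in front of it, a small yellow decoy at (302,245) and a purple one at (300,400).

```bash
cat >> h.py <<'E'
from scipy.optimize import least_squares
def circ(X,r=None):
    X=X[:,:2]; m=X.mean(0)
    if r is None:
        s=least_squares(lambda p:np.hypot(*(X-p[:2]).T)-p[2],[*m,.08],loss='soft_l1',f_scale=.003).x
    else: s=least_squares(lambda p:np.hypot(*(X-p).T)-r,m,loss='soft_l1',f_scale=.003).x
    return s
def yaw():
    q=arm.sense()['tcp_rot']; x=R.from_quat([q[1],q[2],q[3],q[0]]).as_matrix()[:,0]; return np.arctan2(x[1],x[0])
def plan(p,yw):
    # total tool-axis shift (mm, before turn) and tool-z turn (deg) to reach p pointing down with tool x at yaw yw
    s=arm.sense(); q=s['tcp_rot']; M=R.from_quat([q[1],q[2],q[3],q[0]])
    d=M.inv().apply(np.array(p)-s['tcp_pos'])*1e3
    T=R.from_matrix([[np.cos(yw),np.sin(yw),0],[np.sin(yw),-np.cos(yw),0],[0,0,-1]])
    return d.round(1),np.degrees((M.inv()*T).as_rotvec()).round(1),'j6 end',round(np.arctan2(p[1],p[0])+np.pi/2-yw,2)
E
python3 - <<'E'
from h import *
np.set_printoptions(precision=4,suppress=True)
c=cap('side');P=c['P'].reshape(-1,3)
def sel(P,x0,x1,y0,y1,z0,z1): return P[(P[:,0]>x0)&(P[:,0]<x1)&(P[:,1]>y0)&(P[:,1]<y1)&(P[:,2]>z0)&(P[:,2]<z1)]
Q=sel(P,.43,.66,-.53,-.3,.064,.075); Q=Q[np.hypot(Q[:,0]-.46,Q[:,1]+.53)>.045]
print('deep',len(Q),circ(Q,.084),circ(Q))
Q=sel(P,.42,.5,-.56,-.49,.02,.16);print('mill',len(Q),circ(Q,.027),Q.mean(0))
c2=cap('scene');P2=c2['P'].reshape(-1,3)
A=np.r_[P,P2]
Q=sel(A,.57,.66,.06,.17,.01,.1);print('jar',circ(Q,.0225))
Q=sel(A,.46,.62,.02,.26,.096,.106);m=np.median(Q,0);print('bar',len(Q),m,Q.min(0),Q.max(0))
u,s,v=np.linalg.svd(Q[:,:2]-m[:2]);print(v[0],np.degrees(np.arctan2(v[0][1],v[0][0])))
Q=sel(A,.50,.58,.09,.17,.15,.21);print('handle',len(Q),Q.min(0),Q.max(0),Q.mean(0))
Q=sel(P2,.49,.59,.06,.18,.02,.085);print('mug',len(Q),circ(Q,.042))
for n,cc in(('side',c),('scene',c2)):
    print(ray(cc,models.place_of(n,'mug_mouth')[0]['point'],.091),ray(cc,models.place_of(n,'gauge')[0]['point'],.091))
Q=sel(A,.2,.7,.15,.5,.014,.022);import cv2
print('board',cv2.minAreaRect(Q[:,:2].astype(np.float32)*1000))
s=yaw();print(s);print(plan([.54,-.41,.3],s))
E
```

```text
deep 334 [ 0.5383 -0.405 ] [ 0.5391 -0.4051  0.0829]
mill 1289 [ 0.4646 -0.5008] [ 0.4596 -0.5222  0.0928]
jar [0.6113 0.1228]
bar 526 [0.5428 0.1301 0.0999] [0.5272 0.0394 0.096 ] [0.62   0.2351 0.1059]
[ 0.0614 -0.9981] -86.48010826886946
handle 260 [0.5285 0.1187 0.1503] [0.5552 0.1539 0.1995] [0.5395 0.1373 0.1767]
mug 534 [0.5474 0.1403]
[0.5405 0.1271 0.091 ] [0.5571 0.1627 0.091 ]
[0.5488 0.1502 0.091 ] [0.5408 0.1377 0.091 ]
board ((451.73529052734375, 316.4884338378906), (327.18487548828125, 387.6546630859375), 88.04430389404297)
0.30976604071541514
(array([389.3,   5.1, -68.7]), array([-0., -0.,  0.]), 'j6 end', np.float64(0.61))
```

Request:
jog_arm(
  motion=[
    [[0,0,0],[50,0,-20],1],
    [[0,0,0],[55,0,-20],1],
    [[0,0,0],[57,0,-20],1],
    [[0,0,0],[57,0,-10],1],
    [[0,0,0],[57,2,0],1],
    [[0,0,0],[57,2,0],1],
    [[0,0,0],[56,1,0],1],
    [[0,0,0],[0,0,0],1],
  ],
)

```text
time_s: 2.8
tcp_pos: [0.5425, -0.4079, 0.2997]
tcp_rot: [-0.001, 0.988, 0.156, -0.0]
force: [-1.1, 0.3, 0.8]
finger_gap: 0.0856
gripper_force: 0.0
```

```bash
python3 - <<'E'
from h import *
np.set_printoptions(precision=4,suppress=True)
c=cap('wrist'); save(c,'w1.png');P=c['P'].reshape(-1,3)
print(arm.sense()['tcp_pos'],c['T'])
Q=P[(abs(P[:,2]-.068)<.006)&(np.hypot(P[:,0]-.538,P[:,1]+.405)<.095)&(np.hypot(P[:,0]-.538,P[:,1]+.405)>.07)]
print('deep',len(Q),circ(Q,.082),circ(Q))
for m in models.cut_out('wrist','lemon')[:4]:
    Q=c['P'][m['mask']]; Q=Q[~np.isnan(Q[:,0])]
    r=cv2.minAreaRect(Q[:,:2].astype(np.float32)*1000)
    print('lemon',m['score'],m['point'],len(Q),Q.mean(0),Q.max(0),r, c['pixels'][m['mask']].mean(0))
Q=P[(P[:,2]>.155)&(P[:,2]<.18)&(np.hypot(P[:,0]-.46,P[:,1]+.52)<.06)]
print('mill',len(Q),Q.mean(0) if len(Q) else '')
E
```

```text
[ 0.5409 -0.4091  0.3002] [[ 0.3093 -0.9148 -0.2599  0.6083]
 [-0.951  -0.2979 -0.0832 -0.3868]
 [-0.0013  0.2729 -0.962   0.4412]
 [ 0.      0.      0.      1.    ]]
deep 2854 [ 0.5421 -0.4044] [ 0.5421 -0.4044  0.0819]
lemon 0.87 [166.9, 282.6] 1987 [ 0.5462 -0.4052  0.0445] [ 0.5709 -0.3756  0.055 ] ((543.9285278320312, -407.5100402832031), (57.626487731933594, 57.378868103027344), 15.902101516723633) [173.4264 153.2567  11.0844]
lemon 0.64 [15.5, 375.3] 1671 [ 0.7187 -0.4478  0.04  ] [ 0.7426 -0.4177  0.0521] ((720.0029296875, -452.724365234375), (33.334285736083984, 64.17289733886719), 15.877876281738281) [ 81.4157  34.8112 107.6462]
mill 735 [ 0.4663 -0.5049  0.1589]
```

View pics/w1.png

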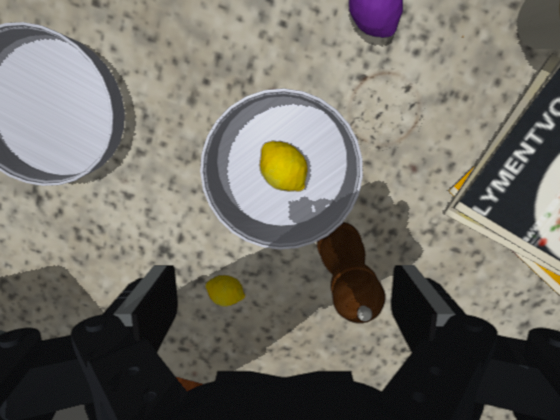

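The wrist picture shows the deep tin centred at (168,282) with the lemon in it, its long axis running down to the right. The mill is at (270,345), below and to the right of the tin, and the small yellow decoy is at (290,225) outside it.

```bash
python3 - <<'E'
from h import *
np.set_printoptions(precision=4,suppress=True)
c=cap('wrist')
m=models.cut_out('wrist','lemon')[0]['mask']
Q=c['P'][m]; Q=Q[(Q[:,2]>.018)]; Q=Q[np.hypot(*(Q[:,:2]-np.median(Q[:,:2],0)).T)<.045]
mu=Q.mean(0);w,v=np.linalg.eigh(np.cov(Q[:,:2].T));a=np.arctan2(v[1,1],v[0,1])
print(mu,w**.5,np.degrees(a))
for t in (v[:,1],v[:,0]):
    p=(Q[:,:2])@t; lo,hi=np.percentile(p,[.5,99.5]); print(t,hi-lo,(lo+hi)/2)
pl=v[:,1]*np.mean(np.percentile(Q[:,:2]@v[:,1],[.5,99.5]))+v[:,0]*np.mean(np.percentile(Q[:,:2]@v[:,0],[.5,99.5]))
top=Q[Q[:,2]>Q[:,2].max()-.004].mean(0);print(pl,'top',top, Q[:,2].max())
a=a%np.pi
print(plan([pl[0],pl[1],.015],a))
E
```

```text
[ 0.7172 -0.4482  0.0399] [0.007  0.0135] 94.99829394187282
[-0.0871  0.9962] 0.051266175853606655 -0.5070961116662425
[-0.9962 -0.0871] 0.029024531882440585 -0.677181156400483
[ 0.7188 -0.4462] top [ 0.7244 -0.4487  0.0488] 0.05140690286441846
(array([160.6,  88.6, 286.5]), array([  0. ,   0. , -77.3]), 'j6 end', np.float64(-0.64))
```

```bash
python3 - <<'E'
from h import *
np.set_printoptions(precision=4,suppress=True)
c=cap('wrist')
px=c['pixels'].astype(int);P=c['P']
m=(px[...,0]-px[...,2]>60)&(px[...,1]-px[...,2]>50)&(np.hypot(P[...,0]-.545,P[...,1]+.405)<.06)
Q=P[m]; mu=Q.mean(0);w,v=np.linalg.eigh(np.cov(Q[:,:2].T));a=np.arctan2(v[1,1],v[0,1])%np.pi
print(len(Q),mu,w**.5,np.degrees(a))
pl=0
for t in (v[:,1],v[:,0]):
    p=(Q[:,:2])@t; lo,hi=np.percentile(p,[.5,99.5]); print(t,hi-lo); pl=pl+t*(lo+hi)/2
print(pl,'top',Q[Q[:,2]>Q[:,2].max()-.004].mean(0),Q[:,2].max())
print(plan([pl[0],pl[1],.015],a))
E
```

```text
1864 [ 0.5461 -0.4056  0.0454] [0.0118 0.0156] 57.93158551147234
[0.5309 0.8474] 0.06468297677543274
[-0.8474  0.5309] 0.046765068217684336
[ 0.544  -0.4071] top [ 0.5436 -0.4049  0.0523] 0.055074721879982524
(array([  6. ,  -2. , 286.7]), array([  0. ,   0. , -40.3]), 'j6 end', np.float64(-0.08))
```

Request:
jog_arm(
  motion=[
    [[0,0,0],[6,-2,20],1],
    [[0,0,-10],[0,0,50],1],
    [[0,0,-10],[0,0,50],1],
    [[0,0,-10],[0,0,50],1],
    [[0,0,-10],[0,0,45],1],
    [[0,0,0],[0,0,40],1],
    [[0,0,0],[0,0,35],1],
    [[0,0,0],[0,0,0],1],
    [[0,0,0],[0,0,0],-1],
    [[0,0,0],[0,0,0],-1],
    [[0,0,0],[0,0,0],-1],
    [[0,0,0],[0,0,0],-1],
  ],
)

```text
time_s: 4.55
tcp_pos: [0.5455, -0.4071, 0.0142]
tcp_rot: [0.002, 0.876, 0.483, 0.001]
force: [-3.4, 1.4, 10.6]
finger_gap: 0.049
gripper_force: 60.6
```

Request:
jog_arm(
  motion=[
    [[0,0,0],[0,0,-30],-1],
    [[0,0,0],[0,0,-50],-1],
    [[0,0,0],[0,0,-60],-1],
    [[0,0,0],[0,0,-60],-1],
    [[0,0,0],[20,-20,-35],-1],
    [[0,0,0],[40,-40,-5],-1],
    [[0,0,0],[43,-43,0],-1],
    [[0,0,0],[43,-43,0],-1],
    [[0,0,0],[43,-43,0],-1],
    [[0,0,0],[43,-42,0],-1],
    [[0,0,0],[43,-42,0],-1],
    [[0,0,0],[43,-42,0],-1],
  ],
)

```text
time_s: 6.05
tcp_pos: [0.4473, 0.0325, 0.2525]
tcp_rot: [0.001, 0.876, 0.483, 0.001]
force: [0.7, 0.3, -1.1]
finger_gap: 0.0491
gripper_force: 62.1
```

```bash
python3 - <<'E'
from h import *
s=arm.sense();print(s['tcp_pos'],s['finger_gap'],s['gripper_force'],s['force'],plan([.38,.34,.033],yaw()))
E
```

```text
[0.44730029 0.03249677 0.25250147] 0.049072730441205394 62.10472126258537 [ 0.74682691  0.32666764 -1.10183996] (array([ 223.8, -221.5,  219.4]), array([ 0.1, -0.1, -0. ]), 'j6 end', np.float64(1.29))
```

Request:
jog_arm(
  motion=[
    [[0,0,0],[42,-42,0],-1],
    [[0,0,0],[42,-42,0],-1],
    [[0,0,0],[40,-40,0],-1],
    [[0,0,0],[35,-35,20],-1],
    [[0,0,0],[25,-25,40],-1],
    [[0,0,0],[12,-12,50],-1],
    [[0,0,0],[5,-5,50],-1],
    [[0,0,0],[0,0,25],-1],
    [[0,0,0],[0,0,0],-1],
    [[0,0,0],[0,0,0],-1],
  ],
)

```text
time_s: 7.3
tcp_pos: [0.3861, 0.3084, 0.0681]
tcp_rot: [-0.0, 0.876, 0.483, 0.001]
force: [0.1, -0.2, -1.0]
finger_gap: 0.0488
gripper_force: 62.3
```

```bash
python3 - <<'E'
from h import *
s=arm.sense();print(s['tcp_pos'],s['finger_gap'],s['gripper_force'],s['force'],plan([.38,.34,.032],yaw()))
E
```

```text
[0.38609616 0.30843861 0.06805851] 0.04878313137042764 62.295643240213394 [ 0.11235474 -0.17374326 -0.96282763] (array([ 23.4, -22. ,  36.1]), array([ 0.1, -0.1, -0. ]), 'j6 end', np.float64(1.29))
```

Request:
jog_arm(
  motion=[
    [[0,0,0],[12,-11,15],-1],
    [[0,0,0],[12,-11,14],-1],
    [[0,0,0],[0,0,5],-1],
    [[0,0,0],[0,0,0],-1],
    [[0,0,0],[0,0,2],-1],
    [[0,0,0],[0,0,0],-1],
  ],
)

```text
time_s: 8.05
tcp_pos: [0.3798, 0.3399, 0.0307]
tcp_rot: [-0.0, 0.876, 0.483, 0.0]
force: [-0.2, 0.5, -0.3]
finger_gap: 0.049
gripper_force: 62.3
```

Request:
jog_arm(
  motion=[
    [[0,0,0],[0,0,1],-1],
    [[0,0,0],[0,0,0],0.4],
    [[0,0,0],[0,0,0],0.6],
    [[0,0,0],[0,0,0],1],
    [[0,0,0],[0,0,0],1],
    [[0,0,0],[0,0,0],1],
    [[0,0,0],[0,0,-20],1],
    [[0,0,0],[0,0,-50],1],
    [[0,0,0],[0,0,-60],1],
    [[0,0,0],[0,0,-60],1],
    [[0,0,0],[0,0,-60],1],
    [[0,0,0],[0,0,-20],1],
  ],
)

```text
time_s: 9.55
tcp_pos: [0.3799, 0.3404, 0.3032]
tcp_rot: [-0.0, 0.876, 0.483, 0.003]
force: [-0.2, -0.1, -0.3]
finger_gap: 0.0855
gripper_force: 0.0
```

```bash
python3 - <<'E'
from h import *
np.set_printoptions(precision=4,suppress=True)
c=cap('wrist'); save(c,'w2.png');px=c['pixels'].astype(int);P=c['P']
m=(px[...,0]-px[...,2]>60)&(px[...,1]-px[...,2]>50)&(P[...,2]>.03)&(np.hypot(P[...,0]-.38,P[...,1]-.34)<.09)
print('lemon',m.sum(),P[m].mean(0),P[m].max(0))
print(arm.sense()['tcp_pos'],plan([.54,.05,.32],yaw()))
c=cap('scene');P=c['P'].reshape(-1,3);save(c,'s2.png')
Q=P[(abs(P[:,2]-.018)<.003)&(P[:,1]>.1)&(P[:,0]<.75)];h=np.percentile(Q,[1,99],axis=0);print(h)
E
```

```text
lemon 2094 [0.3811 0.3422 0.06  ] [0.407  0.3701 0.0704]
[0.3801 0.3405 0.3041] (array([-160.3,  290.3,  -16.3]), array([ 0.1, -0.3, -0. ]), 'j6 end', np.float64(0.66))
[[0.2638 0.227  0.0151]
 [0.6368 0.6154 0.0208]]
```

View pics/w2.png

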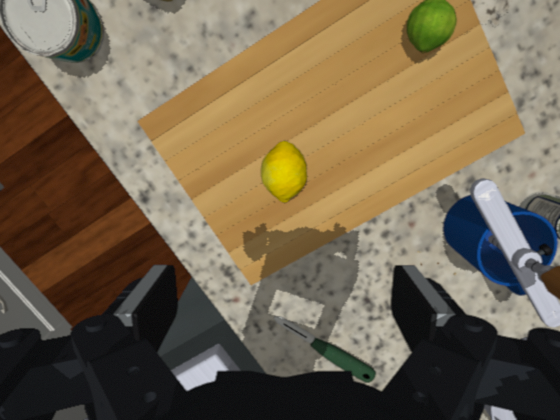

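The lemon now lies on the board at (172,285), well away from the lime at (22,430). The gauge is at the right edge, around (250,515).

Request:
jog_arm(
  motion=[
    [[0,0,0],[-15,40,-10],1],
    [[0,0,0],[-20,55,-10],1],
    [[0,0,0],[-20,55,-10],1],
    [[0,0,0],[-20,55,0],1],
    [[0,0,0],[-17,42,0],1],
    [[0,0,-9],[0,0,0],1],
    [[0,0,-9],[0,0,0],1],
    [[0,0,-9],[0,0,0],1],
    [[0,0,-9],[0,0,0],1],
    [[0,0,0],[0,0,0],1],
    [[0,0,0],[0,0,0],1],
  ],
)

```text
time_s: 11.02
tcp_pos: [0.5393, 0.1304, 0.3284]
tcp_rot: [-0.0, 0.685, 0.729, -0.0]
force: [-0.9, -0.6, -0.2]
finger_gap: 0.0856
gripper_force: 0.0
```

```bash
cat > g.py <<'E'
from h import *
np.set_printoptions(precision=4,suppress=True)
def gauge(c,ref=(.54,.137),zb=.101):
    P=c['P'].reshape(-1,3); d=np.hypot(P[:,0]-ref[0],P[:,1]-ref[1])
    Q=P[(abs(P[:,2]-zb)<.004)&(d<.115)]
    px=c['pixels'].reshape(-1,3).astype(int); m=(abs(P[:,2]-zb)<.004)&(d<.115)&(px.min(1)>90)
    Q=P[m]; r=cv2.minAreaRect(Q[:,:2].astype(np.float32)*1000)
    w,v=np.linalg.eigh(np.cov(Q[:,:2].T)); 
    print('bar',len(Q),Q.mean(0),'ang',np.degrees(np.arctan2(v[1,1],v[0,1]))%180,'rect',r)
    t=v[:,1];pj=Q[:,:2]@t;n=v[:,0];pn=Q[:,:2]@n
    ctr=t*np.mean(np.percentile(pj,[.3,99.7]))+n*np.mean(np.percentile(pn,[2,98])); print('len',np.ptp(np.percentile(pj,[.3,99.7])),np.ptp(np.percentile(pn,[2,98])),'ctr',ctr)
    H=P[(P[:,2]>zb+.04)&(P[:,2]<zb+.12)&(d<.04)]; print('handle',len(H),H.max(0),H.min(0)); zt=np.percentile(H[:,2],90)
    T=H[H[:,2]>zt-.004]; print('top',len(T),T.mean(0),cv2.minAreaRect(T[:,:2].astype(np.float32)*1000))
E
python3 - <<'E'
from g import *
c=cap('wrist'); save(c,'w3.png'); print(arm.sense()['tcp_pos'],np.degrees(yaw())); gauge(c)
P=c['P'].reshape(-1,3)
Q=P[(abs(P[:,2]-.091)<.003)&(np.hypot(P[:,0]-.545,P[:,1]-.137)<.06)]; print('mugrim',len(Q),circ(Q,.038),circ(Q))
E
```

```text
[0.5393 0.1305 0.3287] 93.58581856082601
bar 3224 [0.5445 0.1515 0.0994] ang 92.08546055404037 rect ((544.9861450195312, 139.96890258789062), (23.88933563232422, 193.10801696777344), 2.1373543739318848)
len 0.1906771070631127 0.02248457675286608 ctr [0.5449 0.14  ]
handle 936 [0.5554 0.1511 0.1976] [0.5333 0.1285 0.1474]
top 704 [0.5443 0.1403 0.195 ] ((544.571533203125, 139.89268493652344), (21.20297622680664, 21.868961334228516), 3.353761672973633)
mugrim 641 [0.548  0.1435] [0.5478 0.1433 0.0404]
```

View pics/w3.png

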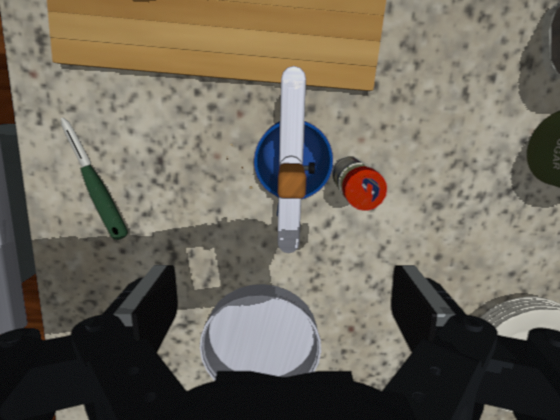

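The gauge's bar runs nearly straight up the picture from (70,292) to (245,288), with the handle at (180,291). The spice jar is beside it at (188,365), and there is room for the fingers.

```bash
python3 - <<'E'
from g import *
print(plan([.5448,.140,.150],np.radians(92.2)))
E
```

```text
(array([  9.2,   6.3, 178.7]), array([-0. ,  0. ,  1.4]), 'j6 end', np.float64(0.21))
```

Request:
jog_arm(
  motion=[
    [[0,0,0],[9,6,30],1],
    [[0,0,1.4],[0,0,50],1],
    [[0,0,0],[0,0,50],1],
    [[0,0,0],[0,0,35],1],
    [[0,0,0],[0,0,14],1],
    [[0,0,0],[0,0,0],1],
    [[0,0,0],[0,0,0],0],
    [[0,0,0],[0,0,0],-0.5],
    [[0,0,0],[0,0,0],-1],
    [[0,0,0],[0,0,0],-1],
    [[0,0,0],[0,0,0],-1],
    [[0,0,0],[0,0,0],-1],
  ],
)

```text
time_s: 12.58
tcp_pos: [0.5448, 0.1399, 0.1505]
tcp_rot: [0.0, 0.692, 0.721, 0.0]
force: [-0.2, -0.2, 1.2]
finger_gap: 0.0214
gripper_force: 62.4
```

```bash
python3 - <<'E'
from g import *
s=arm.sense();print(s['tcp_pos'],np.degrees(yaw()),s['force'],s['ft_torque'],s['finger_gap'])
E
```

```text
[0.5448 0.1399 0.1505] 92.34935116489069 [-0.1732 -0.2277  1.2431] [-0.0061 -0.0347  0.0102] 0.021434641837072676
```

Request:
jog_arm(
  motion=[
    [[0,0,0],[0,0,-10],-1],
    [[0,0,0],[0,0,-25],-1],
    [[0,0,0],[0,0,-40],-1],
    [[0,0,0],[0,0,-45],-1],
    [[0,0,-10.2],[0,0,-30],-1],
    [[0,0,-10.2],[0,0,0],-1],
    [[0,0,-10.2],[0,0,0],-1],
    [[0,0,-10.2],[0,0,0],-1],
    [[0,0,-10.2],[0,0,0],-1],
    [[0,0,0],[-20,-27,0],-1],
    [[0,0,0],[-35,-48,0],-1],
    [[0,0,0],[-35,-48,0],-1],
  ],
)

```text
time_s: 14.08
tcp_pos: [0.5431, -0.014, 0.3006]
tcp_rot: [-0.0, 0.314, 0.949, -0.0]
force: [1.1, 0.1, -2.5]
finger_gap: 0.0209
gripper_force: 62.0
```

Request:
jog_arm(
  motion=[
    [[0,0,0],[-35,-48,0],-1],
    [[0,0,0],[-35,-48,0],-1],
    [[0,0,0],[-35,-48,0],-1],
    [[0,0,0],[-35,-48,0],-1],
    [[0,0,0],[-35,-48,0],-1],
    [[0,0,0],[-35,-47,0],-1],
    [[0,0,0],[-15,-20,0],-1],
    [[0,0,0],[0,0,0],-1],
    [[0,0,0],[0,0,0],-1],
  ],
)

```text
time_s: 15.2
tcp_pos: [0.5409, -0.3924, 0.3004]
tcp_rot: [-0.0, 0.314, 0.949, 0.0]
force: [0.2, 0.5, -1.8]
finger_gap: 0.0215
gripper_force: 61.9
```

```bash
python3 - <<'E'
from g import *
s=arm.sense();print(s['tcp_pos'],np.degrees(yaw()),s['finger_gap'])
c=cap('wrist'); save(c,'w4.png');P=c['P'].reshape(-1,3)
d=np.hypot(P[:,0]-.542,P[:,1]+.4044)
Q=P[(abs(P[:,2]-.068)<.006)&(d<.1)&(d>.065)];print('deep',len(Q),circ(Q,.082))
Q=P[(P[:,2]>.15)&(P[:,2]<.18)&(np.hypot(P[:,0]-.466,P[:,1]+.505)<.04)];print('mill',len(Q),Q.mean(0) if len(Q) else '')
c=cap('side'); save(c,'s4.png');P=c['P'].reshape(-1,3)
d=np.hypot(P[:,0]-.542,P[:,1]+.4044)
Q=P[(abs(P[:,2]-.069)<.005)&(d<.1)&(d>.065)&(np.hypot(P[:,0]-.466,P[:,1]+.505)>.04)];print('deep',len(Q),circ(Q,.082))
d=np.hypot(P[:,0]-s['tcp_pos'][0],P[:,1]-s['tcp_pos'][1])
Q=P[(d<.12)&(P[:,2]>.225)&(P[:,2]<.262)];print('bar',len(Q),np.percentile(Q,[1,50,99],axis=0))
w,v=np.linalg.eigh(np.cov(Q[:,:2].T));print(np.degrees(np.arctan2(v[1,1],v[0,1]))%180)
print(plan([.5421,-.4044,.113],np.radians(143)))
E
```

```text
[ 0.5409 -0.3924  0.3004] 143.37702375335917 0.021522082646929085
deep 2128 [ 0.5416 -0.4048]
mill 1582 [ 0.4645 -0.5034  0.1562]
deep 335 [ 0.5396 -0.405 ]
bar 634 [[ 0.4608 -0.4538  0.2295]
 [ 0.5394 -0.4001  0.2496]
 [ 0.6157 -0.3373  0.2612]]
143.3620541822795
(array([ -8.1,  -9.3, 187.8]), array([0. , 0. , 0.4]), 'j6 end', np.float64(-1.57))
```

View pics/s4.png

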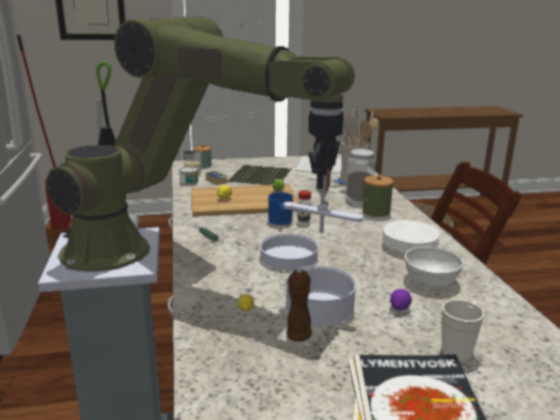

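The side picture shows the gauge hanging level under the gripper at (212,325), with the tin below it, the mill standing clear and the lemon on the board.

Request:
jog_arm(
  motion=[
    [[0,0,0.4],[-8,-9.5,10],-1],
    [[0,0,0],[0,0,40],-1],
    [[0,0,0],[0,0,50],-1],
    [[0,0,0],[0,0,40],-1],
    [[0,0,0],[0,0,20],-1],
    [[0,0,0],[0,0,5],-1],
    [[0,0,0],[0,0,0],-1],
    [[0,0,0],[0,0,0],-1],
  ],
)

```text
time_s: 16.3
tcp_pos: [0.542, -0.406, 0.1369]
tcp_rot: [0.001, 0.318, 0.948, -0.0]
force: [0.0, 0.8, -1.7]
finger_gap: 0.0217
gripper_force: 61.9
```

Request:
jog_arm(
  motion=[
    [[0,0,0],[0,0,3],-1],
    [[0,0,0],[0,0,3],-1],
    [[0,0,0],[0,0,3],-1],
    [[0,0,0],[0,0,3],-1],
    [[0,0,0],[0,0,3],-1],
    [[0,0,0],[0,0,2],-1],
    [[0,0,0],[0,0,2],-1],
    [[0,0,0],[0,0,0],-1],
  ],
)

```text
time_s: 17.3
tcp_pos: [0.5414, -0.4055, 0.116]
tcp_rot: [-0.0, 0.318, 0.948, 0.0]
force: [1.1, -0.0, -0.5]
finger_gap: 0.0212
gripper_force: 62.2
```

Request:
jog_arm(
  motion=[
    [[0,0,0],[0,0,1],-1],
    [[0,0,0],[0,0,1],-1],
    [[0,0,0],[0,0,1],-1],
    [[0,0,0],[0,0,0],-1],
  ],
)

```text
time_s: 17.8
tcp_pos: [0.5415, -0.4056, 0.1131]
tcp_rot: [-0.0, 0.318, 0.948, 0.0]
force: [1.1, -0.1, 0.2]
finger_gap: 0.0213
gripper_force: 62.2
```

Request:
jog_arm(
  motion=[
    [[0,0,0],[0,0,1],-1],
    [[0,0,0],[0,0,1],-1],
    [[0,0,0],[0,0,0],-1],
  ],
)

```text
time_s: 18.18
tcp_pos: [0.5415, -0.4056, 0.1114]
tcp_rot: [0.0, 0.318, 0.948, -0.0]
force: [-0.3, 0.4, 3.3]
finger_gap: 0.0213
gripper_force: 62.7
```

Request:
jog_arm(
  motion=[
    [[0,0,0],[0,0,1],-1],
    [[0,0,0],[0,0,0],-1],
  ],
)

```text
time_s: 18.42
tcp_pos: [0.5416, -0.4056, 0.1113]
tcp_rot: [0.0, 0.318, 0.948, -0.0]
force: [-2.8, 3.3, 10.3]
finger_gap: 0.0216
gripper_force: 63.7
```

Request:
jog_arm(
  motion=[
    [[0,0,0],[0,0,1],-1],
    [[0,0,0],[0,0,0],-1],
  ],
)

```text
time_s: 18.68
tcp_pos: [0.5418, -0.4057, 0.1112]
tcp_rot: [0.001, 0.318, 0.948, -0.0]
force: [-5.5, 3.6, 16.4]
finger_gap: 0.0216
gripper_force: 64.6
```

Request:
jog_arm(
  motion=[
    [[0,0,0],[0,0,-5],-1],
    [[0,0,0],[0,0,-15],-1],
    [[0,0,0],[0,0,-35],-1],
    [[0,0,0],[0,0,-50],-1],
    [[0,0,0],[0,0,-50],-1],
    [[0,0,0],[0,0,-35],-1],
    [[0,0,0],[18,24,0],-1],
    [[0,0,0],[35,47,0],-1],
    [[0,0,0],[35,47,0],-1],
    [[0,0,0],[35,47,0],-1],
    [[0,0,0],[35,47,0],-1],
    [[0,0,0],[35,47,0],-1],
  ],
)

```text
time_s: 20.18
tcp_pos: [0.5432, -0.0807, 0.3]
tcp_rot: [0.0, 0.318, 0.948, 0.0]
force: [1.1, 0.1, -1.9]
finger_gap: 0.0219
gripper_force: 61.9
```

Request:
jog_arm(
  motion=[
    [[0,0,0],[35,47,0],-1],
    [[0,0,0],[35,47,0],-1],
    [[0,0,0],[35,47,0],-1],
    [[0,0,0],[20,26,0],-1],
    [[0,0,10.1],[0,0,0],-1],
    [[0,0,10.1],[0,0,0],-1],
    [[0,0,10.1],[0,0,0],-1],
    [[0,0,10.1],[0,0,0],-1],
    [[0,0,10.1],[0,0,0],-1],
    [[0,0,0],[0,0,0],-1],
    [[0,0,0],[0,0,0],-1],
  ],
)

```text
time_s: 21.55
tcp_pos: [0.5444, 0.126, 0.2996]
tcp_rot: [0.0, 0.69, 0.723, 0.0]
force: [0.4, -0.8, -2.4]
finger_gap: 0.0213
gripper_force: 61.8
```

```bash
python3 - <<'E'
from g import *
s=arm.sense();t=s['tcp_pos'];print(t,np.degrees(yaw()),s['finger_gap'],s['force'])
for n in ('wrist','side','scene'):
    c=cap(n); save(c,n+'5.png');P=c['P'].reshape(-1,3)
    d=np.hypot(P[:,0]-t[0],P[:,1]-t[1])
    Q=P[(d<.12)&(d>.02)&(P[:,2]>t[2]-.06)&(P[:,2]<t[2]-.02)]
    if len(Q)>20:
        w,v=np.linalg.eigh(np.cov(Q[:,:2].T));print(n,'bar',len(Q),np.percentile(Q,[1,50,90,99],axis=0)-t,np.degrees(np.arctan2(v[1,1],v[0,1]))%180)
    Q=P[(d<.02)&(P[:,2]<t[2]-.06)&(P[:,2]>.1)];print('rod',len(Q),Q.min(0)-t if len(Q) else '', Q.mean(0)-t if len(Q) else '')
    Q=P[(abs(P[:,2]-.0905)<.003)&(np.hypot(P[:,0]-.548,P[:,1]-.1435)<.055)];print('mugrim',len(Q),circ(Q,.039) if len(Q)>30 else '')
    print('mouth',[ray(c,m['point'],.091) for m in models.place_of(n,'mug_mouth')[:1]])
print(plan([.5448,.14,.2],np.radians(92.35)))
E
```

```text
[0.5444 0.126  0.2996] 92.67762281141364 0.02126855907209189 [ 0.4434 -0.8303 -2.4047]
wrist bar 8882 [[-0.0144 -0.0785 -0.0344]
 [-0.0019  0.0562 -0.0323]
 [ 0.0078  0.0869 -0.0314]
 [ 0.0219  0.0947 -0.0219]] 93.24697124877467
rod 0  
mugrim 594 [0.5478 0.1435]
mouth []
side bar 114 [[-0.0176 -0.1002 -0.0405]
 [-0.006  -0.044  -0.0315]
 [ 0.007   0.0684 -0.0296]
 [ 0.0183  0.0865 -0.028 ]] 93.71244066997512
rod 44 [-0.0084 -0.0127 -0.106 ] [-0.0041 -0.0018 -0.0821]
mugrim 67 [0.5445 0.1423]
mouth [array([0.5359, 0.124 , 0.091 ])]
scene bar 379 [[-0.0156 -0.0922 -0.0421]
 [-0.0057  0.0259 -0.0327]
 [ 0.0078  0.0833 -0.0307]
 [ 0.0137  0.0945 -0.0287]] 92.41617297481044
rod 51 [-0.0061 -0.0065 -0.1093] [-0.0023 -0.0007 -0.0829]
mugrim 87 [0.5465 0.1429]
mouth [array([0.546 , 0.1459, 0.091 ])]
(array([13.9,  1. , 99.3]), array([-0. , -0. ,  0.1]), 'j6 end', np.float64(0.21))
```

View pics/wrist5.png

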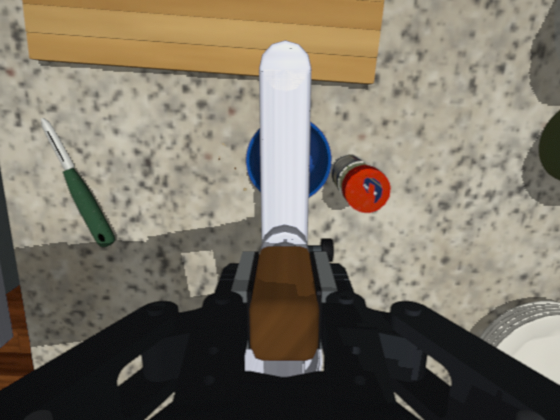

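The wrist picture shows the held gauge with its bar level and the mug's mouth below it at (160,288), where it was before.

Request:
jog_arm(
  motion=[
    [[0,0,0],[15.5,2,0],-1],
    [[0,0,0],[0,0,30],-1],
    [[0,0,0],[0,0,45],-1],
    [[0,0,0],[0,0,45],-1],
    [[0,0,0],[0,0,30],-1],
    [[0,0,0],[0,0,12],-1],
    [[0,0,0],[0,0,2],-1],
    [[0,0,0],[0,0,0],-1],
    [[0,0,0],[0,0,0],-1],
  ],
)

```text
time_s: 22.98
tcp_pos: [0.5462, 0.1417, 0.1364]
tcp_rot: [0.001, 0.692, 0.722, 0.001]
force: [0.7, -0.2, -1.7]
finger_gap: 0.0213
gripper_force: 61.7
```

Request:
jog_arm(
  motion=[
    [[0,0,0],[0,0,1],-1],
    [[0,0,0],[0,0,1],-1],
    [[0,0,0],[0,0,0],-1],
    [[0,0,0],[0,0,0],-1],
  ],
)

```text
time_s: 23.48
tcp_pos: [0.5457, 0.1416, 0.1333]
tcp_rot: [0.0, 0.692, 0.722, 0.0]
force: [0.1, -0.2, -1.8]
finger_gap: 0.0214
gripper_force: 61.7
```

Request:
jog_arm(
  motion=[
    [[0,0,0],[0,0,0.6],-1],
    [[0,0,0],[0,0,0],-1],
    [[0,0,0],[0,0,0],-0.2],
    [[0,0,0],[0,0,0],0.3],
    [[0,0,0],[0,0,0],0.8],
    [[0,0,0],[0,0,0],0.8],
    [[0,0,0],[0,0,0],0.8],
    [[0,0,0],[0,0,0],0.8],
  ],
)

```text
time_s: 24.48
tcp_pos: [0.5457, 0.1416, 0.1327]
tcp_rot: [0.0, 0.692, 0.722, 0.0]
force: [-0.8, -0.0, -0.6]
finger_gap: 0.077
gripper_force: 0.0
```

Request:
jog_arm(
  motion=[
    [[0,0,0],[0,0,-15],0.8],
    [[0,0,0],[0,0,-40],0.8],
    [[0,0,0],[0,0,-50],0.8],
    [[0,0,0],[0,0,-50],0.8],
    [[0,0,0],[0,0,-30],0.8],
    [[0,0,0],[0,0,0],0.8],
    [[0,0,0],[0,0,0],0.8],
  ],
)

```text
time_s: 25.35
tcp_pos: [0.5454, 0.1415, 0.3173]
tcp_rot: [-0.0, 0.692, 0.722, -0.0]
force: [-1.0, 0.7, -0.9]
finger_gap: 0.0768
gripper_force: 0.0
```

```bash
python3 - <<'E'
from g import *
c=cap('wrist'); save(c,'w6.png'); print(arm.sense()['tcp_pos']); gauge(c)
c=cap('side'); cv2.imwrite('pics/s6.png',cv2.resize(c['pixels'][140:350,170:450,::-1],(800,600)))
P=c['P'].reshape(-1,3); d=np.hypot(P[:,0]-.542,P[:,1]+.4044)
Q=P[(abs(P[:,2]-.069)<.005)&(d<.1)&(d>.065)&(np.hypot(P[:,0]-.466,P[:,1]+.505)>.04)];print('deep',len(Q),circ(Q,.082))
E
```

```text
[0.5454 0.1415 0.3169]
bar 3412 [0.5449 0.1525 0.0994] ang 92.36242455762525 rect ((545.4384765625, 141.31747436523438), (23.798898696899414, 193.51866149902344), 2.499288558959961)
len 0.19086234225439294 0.022615969278198533 ctr [0.5453 0.1417]
handle 844 [0.5557 0.1529 0.1781] [0.5338 0.1303 0.1411]
top 659 [0.5448 0.1421 0.1754] ((544.6079711914062, 141.68484497070312), (21.313674926757812, 21.853639602661133), 3.027088165283203)
deep 332 [ 0.5397 -0.4053]
```

View pics/s6.png

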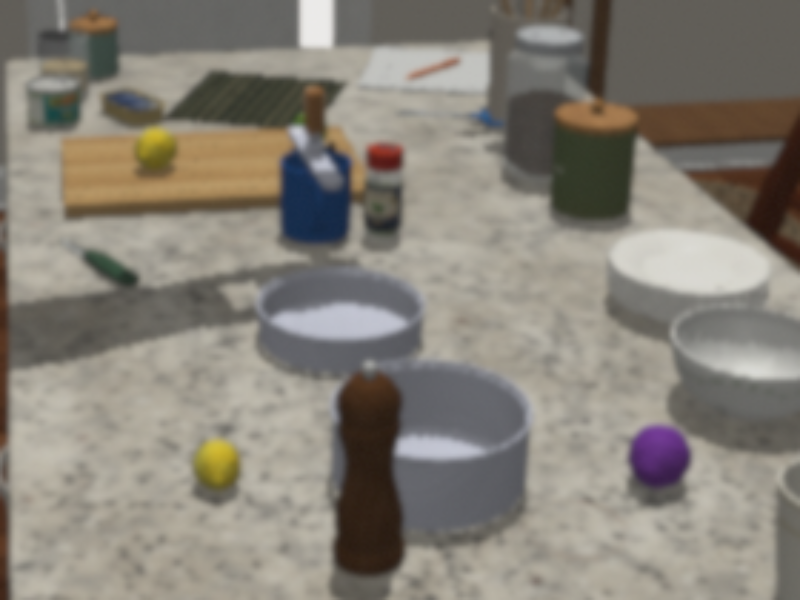

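View pics/w6.png

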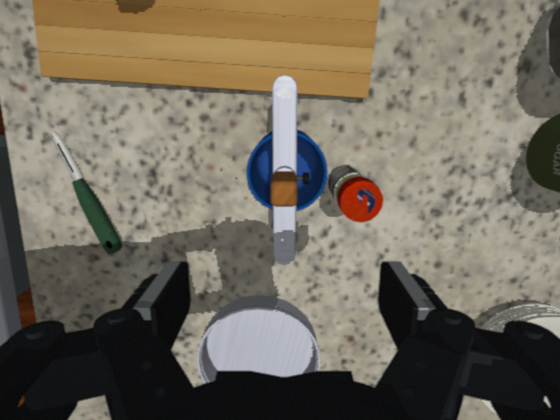

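The gauge hangs level across the mug (centre about (180,285)), the bar at the same height as before and the handle 19.5 mm lower. That fits a 67 mm reading. The tins, mill, jar, lime and look-alikes are where they were.

```bash
python3 -c "
from station import workorder; print(workorder.sign_off())"
```

```text
the job is handed in; nothing more can be done
None
```

The job is handed in at about 26 s of the 67 s allowed: the lemon is on the chopping board, the gauge bottomed out in the deep tin at about 67 mm (going by the camera and force readings), and it hangs upright across the mug again with the mark unchanged.

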